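# Fit the missing spindle to the thread stand

### The job

Take the metal spool spindle out of the dark block and fit it to the wooden thread stand: feel with its shank for the blind hole in the round boss in the middle of the stand, then press it straight in until its collar sits flush on the boss, and let go of it. Work gently, without leaning hard on the stand, and leave the loose spool, bobbin and pincushion where they are.

Things in the scene. Friction and masses are not known exactly. Their poses are not given: they have to be found in the camera images.
- spindle: Aluminium spool spindle, one piece, 70 to 120 g, upright. Origin on its axis at the underside of the collar, z up. Collar 34 mm in diameter, z 0 to 6 mm; above it a round rod to grip, 12 mm in diameter, z 6 to 76 mm; below it a shank, 14 mm in diameter, z 0 to -25 mm, with a flat, sharp-edged foot. Fully home its origin is 45 mm above the table, the last 9 mm being pressed in.
- keeper: Dark wooden block, fixed, 90 x 70 x 35 mm (x, y, z), origin at the centre of its underside. The spindle's shank hangs loosely in a 19 mm hole, 30 mm deep, in the middle of its top; the collar rests on the top.
- stand: Wooden thread stand, fixed: board 110 x 230 x 15 mm (x, y, z), origin at the centre of its underside. 85 mm to either side along y stands a fixed spool, 36 mm in diameter, its peg's top 69 mm above the table. In the middle a round wooden boss, 52 mm in diameter, 30 mm high, flat top 45 mm above the table, with a blind hole of 15.4 mm diameter in its centre, without chamfer.
- boss_mark (a point): Fixed point over the middle of the board, 45 mm above the table (height of the boss's top). The boss was glued on by hand: the centre of its hole lies 3.8 to 5.4 mm from this point, in any horizontal direction; no reading tells which. The hole is clear for 16 mm, then a rubber plug yields to a push of 8 to 10 N and stays where pushed. More than 60 N between spindle and stand is leaning too hard.
- spool: Loose spool of black thread, 30 mm in diameter, 42 mm high, standing between block and stand. Origin at the centre of its underside. Leave alone.
- bobbin: Loose thread bobbin, 25 mm in diameter, 12 mm high. Origin at the centre of its underside. Leave alone.
- pincushion: Round pincushion, 62 mm in diameter, 28 mm high. Origin at the centre of its underside. Leave alone.
There are look-alikes about, which are no part of the job. Of the things like the spindle, leave any that is yellow; of the rest the larger one is meant.

How it is judged (in metres and radians):
On the way, in this order (a step that is already met when the one before it is completed fails the run):
1. the spindle is lifted clear out of the block (height (world z) of spindle above 0.07 m), for 0.1 s.
2. the shank has found the hole: its foot is at least 5 mm down in the boss (horizontal distance between spindle and boss_mark below 0.009 m and z of spindle in the frame of stand below 0.065 m and angle between spindle's own z axis and vertical below 0.15 rad), for 0.05 s.
At the end, for the whole second after the job is handed in: The spindle stands upright (within 4 degrees) in the hole of the boss, its collar down on the boss (underside within 1.8 mm of the boss's top, axis within 9 mm of boss_mark), at rest and released (z of spindle in the frame of stand below 0.0468 m and horizontal distance between spindle and boss_mark below 0.009 m and angle between spindle's own z axis and vertical below 0.07 rad and linear speed of spindle below 0.02 m/s and contact force between the fingers and spindle below 0.2 N); the robot touches nothing.
It fails at once if the spindle presses on the stand with more than 60 N (contact force between spindle and stand above 60 N).
It fails at once if the loose spool, the bobbin or the pincushion is moved by more than 15 mm (distance of any of spool, bobbin, pincushion from where it was at the start of the episode above 0.015 m).
It also fails if it takes over 61 s, if anything falls off the work surface, if the arm or the gripper's body presses on something with over 40 N, if the wrist force passes 120 N, or if a joint passes its speed limit or range.

### The arm

A 6-joint arm with a two-finger parallel gripper is mounted at the origin on the work surface. World frame = base frame: x ahead of the robot, y to its left, z up, the work surface at z = 0. Lengths are in mm, angles in rad, forces in N, time in s.
With the tool pointing down it reaches from about 300 to 775 mm from the base axis. Payload 14.6 kg.
Tool frame: the origin (TCP) lies at the very end of the fingers, on their centre line; the grasp point (between the pads) lies 19 mm behind it; y points along the fingers, z is the direction in which the jaws open and shut, and the axes are right-handed (so a half turn about y gives the same grasp; the last joint's range is limited). The gripper opens to 94 mm and grips with 3 to 60 N. Pads are 16 mm wide; open, the fingers measure 119 mm over their backs; the gripper's body (75 mm by 177 mm) begins 78 mm behind the grasp point.
Start: joints at [-1.213, 0.3, 1.521, -0, 1.321, -0.067], TCP at [226.668, -501.11, 205.446] pointing down, gripper open.
Joint ranges: [-3.03, 3.03], [-0.79, 2.21], [0.23, 2.52], [-1.04, 4.18], [0, 3.07], [-2.55, 2.55]. Speed limits (rad/s): [2.22, 2.22, 2.57, 3.14, 3.14, 3.14].

### API

Orientations are given as [roll, pitch, yaw] about the fixed x, y, z axes, in that order (R = Rz(yaw) Ry(pitch) Rx(roll)).
In Python, from cell import monitor, optics, manip gives the robot as it stands.
- The arm moves only by the shell command python3 -m creep 'ROWS' [FORCE]. ROWS is JSON, a list of rows, each an object of numbers: "tx", "ty", "tz": the shift along the tool's x, y, z scaled (see below); "turn": the turn about the tool's y scaled (see below); "fingers": the finger opening in mm, from 0 to 94. In form: [{"tx": .., "ty": .., "tz": .., "turn": .., "fingers": ..}, ...]. A call has 1 to 20 rows; each row is the pose to reach, as a shift and turn from the pose measured when the call began, along the tool's axes at that moment, turning the shorter way round; what a row does not reach only later rows make up. The controller multiplies each number of a shift by 200 mm and each number of a turn by pi rad. A row lasts 1/10 s, in which the tool goes at most 50 mm and 8.59 degrees, less where a joint would pass 70% of its speed; a pose out of reach is approached as far as the arm can. A call with a number of a shift or a turn outside -1 to 1 is refused whole. A call with a gripper value outside its range is refused whole. The fingers move at their own pace and stop on an object; FORCE is the grip in N (left out, the last holds). Time passes only in rows, so rows that repeat a pose let the fingers close. It gives the time, the measured TCP pose, the force and the opening at its end, in the units of the state.
- monitor.read_state(): the state, without advancing time (a new reading comes with each control period).
- optics.camera(name): name is "side" or "top"; returns a dict with "frame" (420x560x3 uint8, red, green, blue), "range_z" (420x560 float32, mm along the optical axis (not along the pixel's ray), 0 where there is no reading), "fx", "fy", "cx", "cy" (pixels), "R" (3x3) and "t" (3): a world point X has camera coordinates R X + t. Camera axes: x right, y down, z forward; pixel columns grow to the right and rows downward; lengths in mm; the calibration is good to about 2 mm. A picture is of the moment at which its call begins.
- manip.sign_off(): hands the job in, once; it reports no verdict.
The state is a dict: "clock": time; "joints": joint angles; "qd": joint speeds; "effort": joint torques, N m; "eef_pos": TCP position; "eef_rot": TCP orientation; "wrist_force": force on the tool from outside, world axes, zero at the start; "moment": the same for the moment, N m; "finger_gap": finger opening in mm.
Only numpy, scipy, OpenCV 4.12 (cv2) and the standard library are available. Lean on these libraries where they do the work, as an engineer would, in place of code of your own. Each camera call takes 0.05 s, during which the arm holds its last target.

## Working session

There is one attempt and no reset: what is moved stays moved. The work goes in short steps, Python scripts to look and compute and a shell command to move; the robot and the scene stay as the last step left them, time stands still between calls to the robot, and variables do not carry over. Pictures are saved under pics/ and viewed, and the job is handed in when it is done.

```bash
ls; mkdir -p pics; python3 - <<'E'
from cell import monitor, optics
import cv2,pickle
print(monitor.read_state())
for n in("top","side"):
    c=optics.camera(n); pickle.dump(c,open(f"pics/{n}0.pkl","wb"))
    cv2.imwrite(f"pics/{n}0.png",c["frame"][:,:,::-1]); print(n,c["fx"],c["fy"],c["cx"],c["cy"],c["R"],c["t"])
E
```

```text
pics
{'clock': 0.0, 'joints': array([-1.21259732e+00,  3.00457115e-01,  1.52160721e+00,  5.22091529e-06,
        1.32068164e+00, -6.66192023e-02]), 'qd': array([-8.29589314e-04, -7.89947189e-04,  2.53244470e-04,  5.08463561e-05,
       -3.75327622e-05,  2.16117351e-04]), 'effort': array([-1.53666369e-03, -5.31802726e+01, -3.52734661e+01,  7.07161613e-02,
        2.43942667e-02, -8.95952940e-05]), 'eef_pos': array([ 226.57981206, -500.86514073,  204.88294653]), 'eef_rot': array([-1.57194674e+00,  8.18213574e-05, -2.71677579e+00]), 'wrist_force': array([-0.02847524, -0.36296319, -0.17114547]), 'moment': array([-0.02714012, -0.01378391, -0.03828452]), 'finger_gap': 94.38005775414281}
top 543.1333605384561 543.1333605384561 274.5636560334218 204.48227393481542 [[ 2.69335409e-02 -9.99636756e-01  9.69565083e-04]
 [-9.82682958e-01 -2.66546007e-02 -1.83367761e-01]
 [ 1.83326997e-01  3.98596800e-03 -9.83043908e-01]] [ 13.66734175 548.99631334 928.72207347]
side 534.9666166438681 534.9666166438681 282.7332035628166 200.76490691121035 [[-7.62714830e-01 -6.46734649e-01  6.18192700e-04]
 [-4.31479366e-01  5.08144900e-01 -7.45395410e-01]
 [ 4.81758908e-01 -5.68790871e-01 -6.66622307e-01]] [454.72789569 267.31205704 725.99977915]
```

View pics/top0.png

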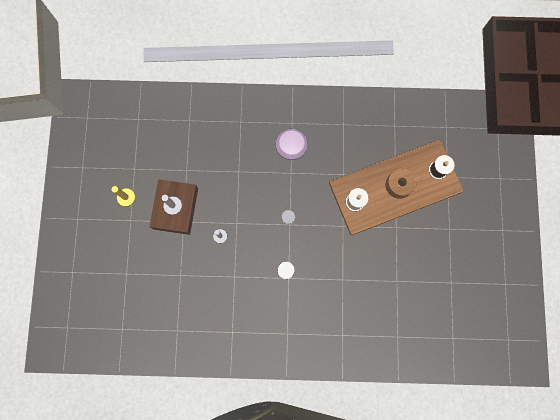

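View pics/side0.png

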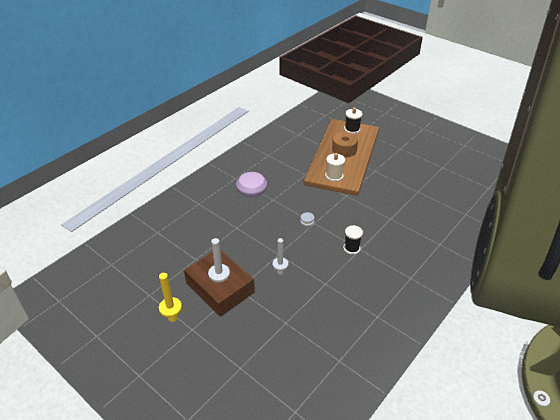

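```bash
cat > h.py <<'E'
import numpy as np,cv2,pickle
def ld(n): return pickle.load(open(f"pics/{n}.pkl","rb"))
def ray(c,u,v,z):
    d=c["R"].T@np.array([(u-c["cx"])/c["fx"],(v-c["cy"])/c["fy"],1]); o=-c["R"].T@c["t"]
    return o+d*(z-o[2])/d[2]
def proj(c,X):
    p=c["R"]@np.array(X,float)+c["t"]; return p[:2]/p[2]*c["fx"]+[c["cx"],c["cy"]]
def crop(c,u0,v0,u1,v1,s,fn):
    cv2.imwrite(fn,cv2.resize(c["frame"][v0:v1,u0:u1,::-1],None,fx=s,fy=s,interpolation=cv2.INTER_CUBIC))
E
python3 - <<'E'
from h import *
t=ld("top0");s=ld("side0")
crop(t,320,130,480,245,5,"pics/t_stand.png")
crop(t,90,160,250,260,5,"pics/t_blk.png")
crop(s,140,220,300,330,5,"pics/s_blk.png")
crop(s,295,95,395,205,5,"pics/s_st.png")
E
```

```text
(no output)
```

View pics/t_stand.png

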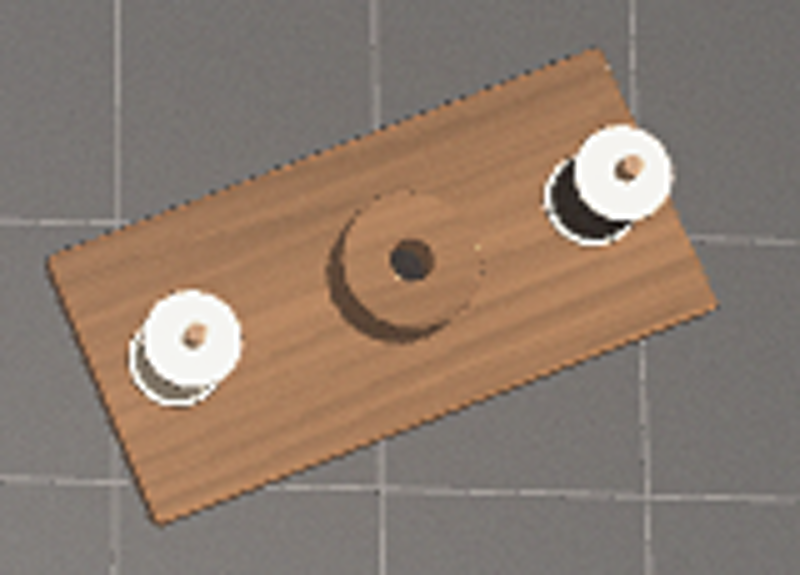

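View pics/t_blk.png

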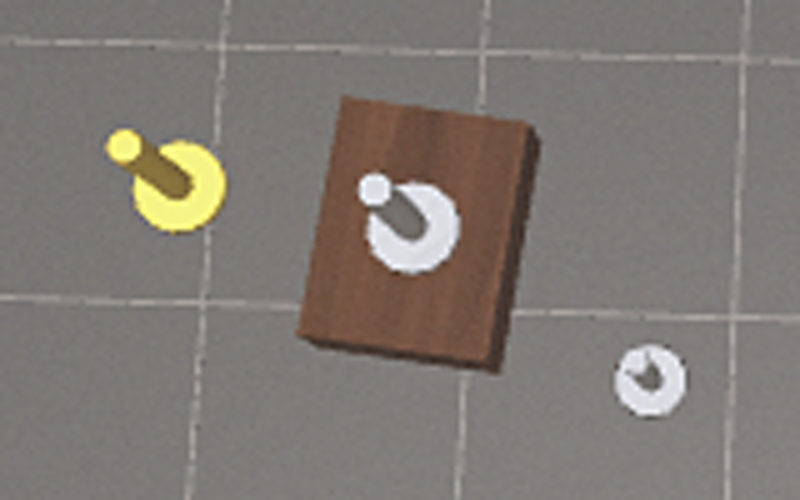

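View pics/s_blk.png

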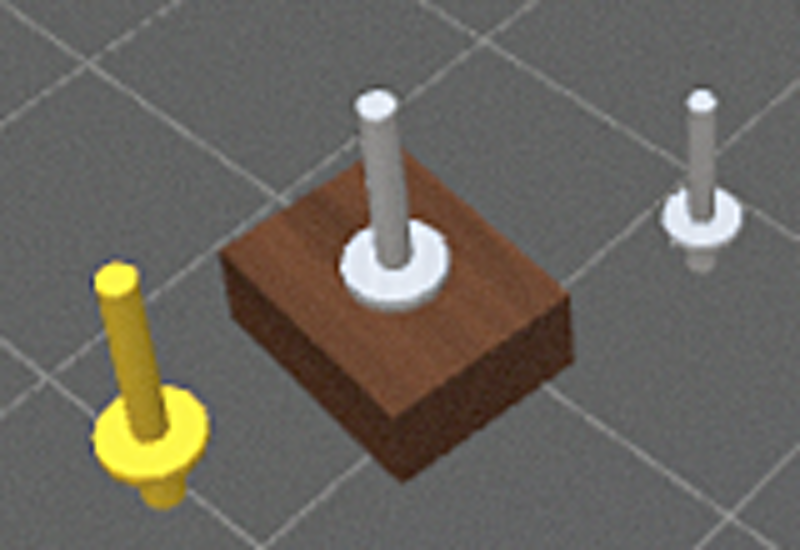

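View pics/s_st.png

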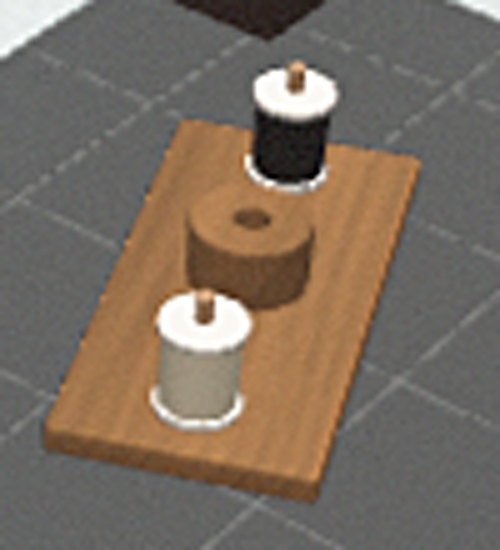

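```bash
cat > m.py <<'E'
from h import *
def blob(c,f,box,z):
    u0,v0,u1,v1=box; im=c["frame"][v0:v1,u0:u1].astype(int)
    m=f(im[...,0],im[...,1],im[...,2]).astype(np.uint8)
    n,l,st,ce=cv2.connectedComponentsWithStats(m); i=1+np.argmax(st[1:,4]); k=(l==i).astype(np.uint8)
    cs,_=cv2.findContours(k,cv2.RETR_EXTERNAL,cv2.CHAIN_APPROX_NONE); ct=max(cs,key=cv2.contourArea)
    e=cv2.minAreaRect(cv2.convexHull(ct)); uv=ce[i]+[u0,v0]
    return uv,st[i,4],e,ct.reshape(-1,2)+[u0,v0],ray(c,*uv,z)
E
python3 - <<'E'
from m import *
t=ld("top0");s=ld("side0")
wood=lambda r,g,b:(r-b>25)
for c,box in((t,(322,132,475,242)),(s,(298,112,388,200))):
    uv,a,e,ct,_=blob(c,wood,box,15)
    P=np.array([ray(c,u,v,15)[:2] for u,v in cv2.convexHull(ct.astype(np.int32))[:,0]],np.float32)
    print("board",a,cv2.minAreaRect(P),uv)
# hole
for c,box in((t,(394,174,410,190)),(s,(340,134,352,144))):
    r=c["frame"][box[1]:box[3],box[0]:box[2]].astype(int)
    print(r[...,0]-r[...,2])
    uv,a,e,ct,X=blob(c,lambda r,g,b:(r-b<35),box,45); print("hole",uv,a,X)
# block
br=lambda r,g,b:(r-b>12)
for c,box in((t,(145,172,205,242)),):
    uv,a,e,ct,_=blob(c,br,box,35)
    P=np.array([ray(c,u,v,35)[:2] for u,v in cv2.convexHull(ct.astype(np.int32))[:,0]],np.float32); print("blk",cv2.minAreaRect(P),a)
# collar in top
wh=lambda r,g,b:(r+g+b>540)
uv,a,e,ct,_=blob(t,wh,(162,190,184,217),41)
P=np.array([ray(t,u,v,41)[:2] for u,v in ct if v>203],np.float32)
A=np.c_[P*2,np.ones(len(P))];x=np.linalg.lstsq(A,(P**2).sum(1),rcond=None)[0];print("collar top",x[:2],np.sqrt(x[2]+x[0]**2+x[1]**2))
uv,a,e,ct,X=blob(t,wh,(160,194,169,202),111);print("rodtop",uv,a,X)
uv,a,e,ct,X=blob(s,wh,(209,236,222,245),111);print("rodtop side",uv,a,X)
uv,a,e,ct,_=blob(s,wh,(205,258,233,284),41)
P=np.array([ray(s,u,v,41)[:2] for u,v in ct if v>272],np.float32)
A=np.c_[P*2,np.ones(len(P))];x=np.linalg.lstsq(A,(P**2).sum(1),rcond=None)[0];print("collar side",x[:2],np.sqrt(x[2]+x[0]**2+x[1]**2))
for n,f,b,z in(("spool",wh,(270,255,300,285),42),("bob",lambda r,g,b:b-r>12,(278,205,300,228),12),("cush",lambda r,g,b:r-g>15,(270,120,315,165),28)):
    print(n,blob(t,f,b,z)[4])
E
```

```text
board 6184 ((596.6098022460938, -198.49880981445312), (109.90554809570312, 230.8404998779297), 22.779069900512695) [394.78023933 187.06953428]
board 3434 ((595.549072265625, -192.95643615722656), (111.12037658691406, 243.72698974609375), 22.864126205444336) [342.08211998 157.62813046]
[[83 83 82 82 82 81 82 84 85 84 83 80 79 77 77 75]
 [82 81 82 83 85 82 83 80 81 80 79 78 75 74 75 75]
 [82 84 83 82 82 81 81 80 78 76 76 74 77 79 81 80]
 [82 83 81 80 76 78 78 71 75 79 82 80 78 78 80 82]
 [81 79 78 77 78 75 36 37 36 35 53 82 85 80 81 79]
 [76 76 79 81 82 45 41 43 41 42 40 38 83 80 78 78]
 [79 78 78 82 34  7  6 16 19 43 42 38 65 80 83 80]
 [78 78 82 86 16  6  9  8  6 22 38 40 52 80 79 81]
 [83 80 82 84 17  7 11  7 10  7 28 39 51 83 83 80]
 [79 78 81 83 44 10  8 12 10  8 21 37 55 82 80 76]
 [77 80 78 80 86 16  5  8  6  6 19 35 77 77 76 77]
 [76 78 79 82 84 81 28  8  7  7 18 75 79 80 77 80]
 [80 82 80 79 77 80 80 58 57 80 81 80 81 78 77 76]
 [80 78 77 75 75 74 78 78 78 81 79 79 78 75 76 75]
 [73 74 73 74 76 79 79 79 77 75 76 73 75 73 75 73]
 [77 75 78 78 75 74 76 73 76 74 74 72 77 76 78 78
[... 323 characters left out ...]
9  84  92  91]
 [ 92  81  51  52  57  61  57  51  41  84  91  90]
 [ 91  93  91  85  70  68  64  69  80  90  90  87]
 [ 91  92  97  96  93  87  96  88  90  91  92  85]
 [ 92  93  90  93  93  95  93  87  88  91  86  87]
 [ 91  91  91  93  90  92  93  88  89  87  84  90]]Traceback (most recent call last):
  File "<stdin>", line 12, in <module>
  File "m.py", line 5, in blob
    n,l,st,ce=cv2.connectedComponentsWithStats(m); i=1+np.argmax(st[1:,4]); k=(l==i).astype(np.uint8)
                                                       ~~~~~~~~~^^^^^^^^^^
    return _wrapfunc(a, 'argmax', axis=axis, out=out, **kwds)
    return bound(*args, **kwds)
ValueError: attempt to get argmax of an empty sequence
```

```bash
python3 - <<'E'
from m import *
t=ld("top0");s=ld("side0")
# top board long edges fit: take hull corners via approx
for c,box in((t,(322,132,475,242)),):
    uv,a,e,ct,_=blob(c,lambda r,g,b:(r-b>25),box,15)
    h=cv2.convexHull(ct.astype(np.int32)); q=cv2.approxPolyDP(h,5,True)[:,0]; print(q.tolist(),[ray(c,u,v,15)[:2].round(1).tolist() for u,v in q])
for c,box,th in((t,(394,174,410,190),62),(s,(338,132,354,144),78)):
    uv,a,e,ct,X=blob(c,lambda r,g,b:(r-b<th),box,45); print("hole",uv,a,X)
br=lambda r,g,b:(r-b>12)
for c,box in((t,(145,172,205,242)),):
    uv,a,e,ct,_=blob(c,br,box,35)
    P=np.array([ray(c,u,v,35)[:2] for u,v in cv2.convexHull(ct.astype(np.int32))[:,0]],np.float32); print("blk",cv2.minAreaRect(P),a)
def fit(P):
    A=np.c_[P*2,np.ones(len(P))];x=np.linalg.lstsq(A,(P**2).sum(1),rcond=None)[0];return x[:2],np.sqrt(x[2]+x[0]**2+x[1]**2)
wh=lambda r,g,b:(r+g+b>540)
uv,a,e,ct,_=blob(t,wh,(162,190,184,217),41)
print("collar top",fit(np.array([ray(t,u,v,41)[:2] for u,v in ct if v>203])))
uv,a,e,ct,X=blob(t,wh,(160,194,169,202),111);print("rodtop",uv,a,X)
uv,a,e,ct,X=blob(s,wh,(209,236,222,245),111);print("rodtop side",uv,a,X)
uv,a,e,ct,_=blob(s,wh,(205,258,233,284),41)
print("collar side",uv,fit(np.array([ray(s,u,v,41)[:2] for u,v in ct if v<282 and (u<211 or u>225)])))
# boss top disc, spool tops + pegs
for n,b in(("spA",(343,184,372,212)),("spB",(432,151,458,177))):
    uv,a,e,ct,X=blob(t,lambda r,g,b:(r>200)&(r-b<25),b,60); print(n,uv,a,X)
for n,f,b,z in(("spool",wh,(270,255,300,285),42),("bob",lambda r,g,b:b-r>12,(278,205,300,228),12),("cush",lambda r,g,b:r-g>15,(270,120,315,165),28)):
    print(n,blob(t,f,b,z)[4])
E
```

```text
[[440, 140], [463, 190], [350, 234], [329, 182]] [[689.1, -284.4], [592.4, -324.8], [503.3, -112.5], [601.0, -72.8]]
hole [401.91803279 181.67213115] 61 [ 598.23789236 -203.17135418   45.        ]
hole [344.95833333 138.375     ] 24 [ 600.38480489 -202.84375872   45.        ]
blk ((543.2355346679688, 213.43392944335938), (76.97300720214844, 94.349609375), 83.25968170166016) 1832
collar top (array([540.83725253, 215.00217063]), np.float64(11.921873568707252))
rodtop [164.5 197.5] 32 [544.16534343 214.98827975 111.        ]
rodtop side [214.75757576 240.57575758] 33 [545.27393358 215.76099582 111.        ]
collar side [218.41871921 272.77832512] (array([545.37448054, 216.12845793]), np.float64(15.843937712002422))
spA [357.33559322 198.33559322] 295 [ 561.9095698 -119.3557816   60.       ]
spB [444.04615385 164.24230769] 260 [ 629.16042527 -276.47609158   60.        ]
spool [432.17460805   5.93630102  42.        ]Traceback (most recent call last):
  File "<stdin>", line 26, in <module>
  File "m.py", line 5, in blob
    n,l,st,ce=cv2.connectedComponentsWithStats(m); i=1+np.argmax(st[1:,4]); k=(l==i).astype(np.uint8)
                                                       ~~~~~~~~~^^^^^^^^^^
    return _wrapfunc(a, 'argmax', axis=axis, out=out, **kwds)
    return bound(*args, **kwds)
ValueError: attempt to get argmax of an empty sequence
```

```bash
cat > go.py <<'E'
import sys,numpy as np
from scipy.spatial.transform import Rotation as Ro
from cell import monitor
def need(x,y,z):
    s=monitor.read_state(); R=Ro.from_euler("xyz",s["eef_rot"]).as_matrix()
    d=R.T@(np.array([x,y,z])-s["eef_pos"])/200
    print("clk %.2f"%s["clock"],"pos",s["eef_pos"].round(2),"rot",s["eef_rot"].round(4),"F",s["wrist_force"].round(2),"M",s["moment"].round(2),"gap %.1f"%s["finger_gap"]); print("need",d.round(4))
if __name__=="__main__": need(*map(float,sys.argv[1:]))
E
python3 go.py 544.7 215.4 205; python3 -m creep '[{"tx":-0.95,"tz":-0.85},{"tx":-0.95,"tz":-0.85},{"tx":-0.95,"tz":-0.85},{"tx":-0.95,"tz":-0.85},{"tx":-0.95,"tz":-0.85},{"tx":-0.95,"tz":-0.85}]' 40; python3 go.py 544.7 215.4 205
```

```text
clk 0.10 pos [ 226.6  -500.92  204.96] rot [-1.5718e+00  1.0000e-04 -2.7168e+00] F [ 0.06 -0.24  0.63] M [-0.02 -0.    0.07] gap 93.8
need [-2.9253e+00  2.6000e-03 -2.6077e+00]
clk 0.10 pos [ 226.6  -500.92  204.96] rot [-1.5718e+00  1.0000e-04 -2.7168e+00] F [ 0.06 -0.24  0.63] M [-0.02 -0.    0.07] gap 93.8
need [-2.9253e+00  2.6000e-03 -2.6077e+00]$[0]: bad value
```

```bash
python3 -m creep '[{"tx":-0.95,"ty":0,"tz":-0.85,"turn":0,"fingers":94},{"tx":-0.95,"ty":0,"tz":-0.85,"turn":0,"fingers":94},{"tx":-0.95,"ty":0,"tz":-0.85,"turn":0,"fingers":94},{"tx":-0.95,"ty":0,"tz":-0.85,"turn":0,"fingers":94},{"tx":-0.95,"ty":0,"tz":-0.85,"turn":0,"fingers":94},{"tx":-0.95,"ty":0,"tz":-0.85,"turn":0,"fingers":94}]' 40; python3 go.py 544.7 215.4 205
```

```text
clock: 0.7
eef_pos: [330.9, -264.1, 205.2]
eef_rot: [-1.572, 0.001, -2.713]
wrist_force: [0.3, 0.4, -0.2]
finger_gap: 94.3
clk 0.70 pos [ 330.86 -264.08  205.22] rot [-1.5721e+00  6.0000e-04 -2.7128e+00] F [ 0.32  0.4  -0.19] M [ 0.01 -0.05 -0.  ] gap 94.3
need [-1.9692  0.0044 -1.7358]
```

```bash
python3 -m creep '[{"tx":-0.98,"ty":0,"tz":-0.86,"turn":0,"fingers":94},{"tx":-0.98,"ty":0,"tz":-0.86,"turn":0,"fingers":94},{"tx":-0.98,"ty":0,"tz":-0.86,"turn":0,"fingers":94},{"tx":-0.98,"ty":0,"tz":-0.86,"turn":0,"fingers":94},{"tx":-0.98,"ty":0,"tz":-0.86,"turn":0,"fingers":94},{"tx":-0.98,"ty":0,"tz":-0.86,"turn":0,"fingers":94}]'; python3 go.py 544.7 215.4 205
```

```text
clock: 1.3
eef_pos: [438.6, -23.3, 205.3]
eef_rot: [-1.572, 0.001, -2.71]
wrist_force: [0.4, -0.2, 0.9]
finger_gap: 94.0
clk 1.30 pos [438.58 -23.26 205.35] rot [-1.5725e+00  5.0000e-04 -2.7098e+00] F [ 0.41 -0.25  0.87] M [-0.01  0.01  0.01] gap 94.0
need [-0.9813  0.0037 -0.8617]
```

```bash
python3 -m creep '[{"tx":-0.981,"ty":0,"tz":-0.862,"turn":0,"fingers":94},{"tx":-0.981,"ty":0,"tz":-0.862,"turn":0,"fingers":94},{"tx":-0.981,"ty":0,"tz":-0.862,"turn":0,"fingers":94},{"tx":-0.981,"ty":0,"tz":-0.862,"turn":0,"fingers":94},{"tx":-0.981,"ty":0,"tz":-0.862,"turn":0,"fingers":94},{"tx":-0.981,"ty":0,"tz":-0.862,"turn":0,"fingers":94},{"tx":-0.981,"ty":0,"tz":-0.862,"turn":0,"fingers":94},{"tx":-0.981,"ty":0,"tz":-0.862,"turn":0,"fingers":94}]'; python3 go.py 544.7 215.4 71
```

```text
clock: 2.1
eef_pos: [544.5, 214.5, 205.3]
eef_rot: [-1.572, -0.0, -2.71]
wrist_force: [-0.4, 0.8, -0.8]
finger_gap: 94.1
clk 2.10 pos [544.54 214.46 205.26] rot [-1.5724e+00 -4.0000e-04 -2.7100e+00] F [-0.39  0.81 -0.81] M [-0.03 -0.09  0.05] gap 94.1
need [-0.003   0.6713 -0.0029]
```

```bash
python3 - <<'E'
from h import *
from cell import optics
c=optics.camera("side"); crop(c,100,100,350,320,3,"pics/s1.png")
E
```

```text
(no output)
```

View pics/s1.png

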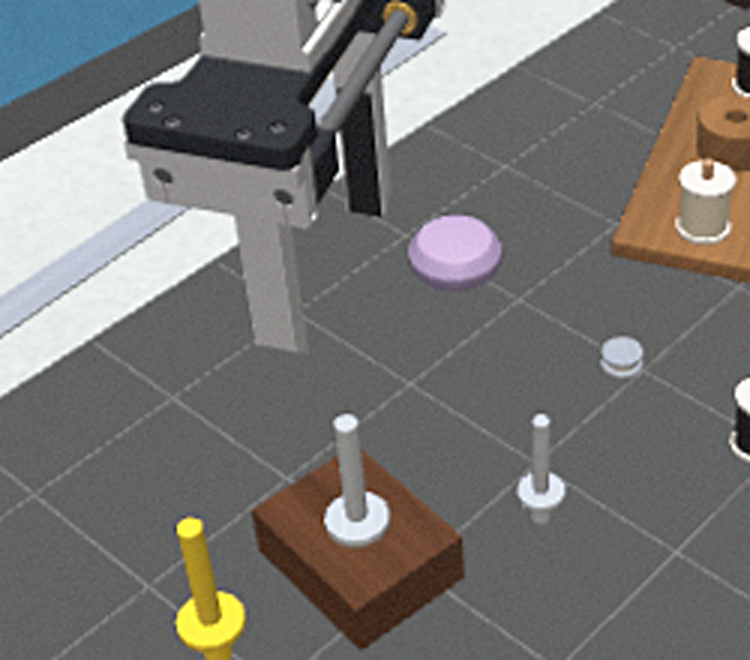

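```bash
python3 -m creep '[{"tx":-0.003,"ty":0.22,"tz":-0.003,"turn":0,"fingers":94},{"tx":-0.003,"ty":0.45,"tz":-0.003,"turn":0,"fingers":70},{"tx":-0.003,"ty":0.6,"tz":-0.003,"turn":0,"fingers":50},{"tx":-0.003,"ty":0.672,"tz":-0.003,"turn":0,"fingers":40},{"tx":-0.003,"ty":0.672,"tz":-0.003,"turn":0,"fingers":30},{"tx":-0.003,"ty":0.672,"tz":-0.003,"turn":0,"fingers":24},{"tx":-0.003,"ty":0.672,"tz":-0.003,"turn":0,"fingers":24}]'; python3 - <<'E'
from h import *
from cell import optics
c=optics.camera("side"); crop(c,140,140,340,300,4,"pics/s2.png")
c=optics.camera("top"); crop(c,90,120,250,240,5,"pics/t2.png")
E
python3 go.py 544.7 215.4 71
```

```text
clock: 2.85
eef_pos: [545.7, 215.2, 73.2]
eef_rot: [-1.572, 0.003, -2.711]
wrist_force: [-0.1, -0.6, -0.7]
finger_gap: 49.4
clk 2.95 pos [545.4  215.23  72.7 ] rot [-1.5721e+00  2.4000e-03 -2.7108e+00] F [-0.19 -0.2   0.31] M [-0.02 -0.   -0.02] gap 41.4
need [ 0.0028  0.0085 -0.0022]
```

View pics/s2.png

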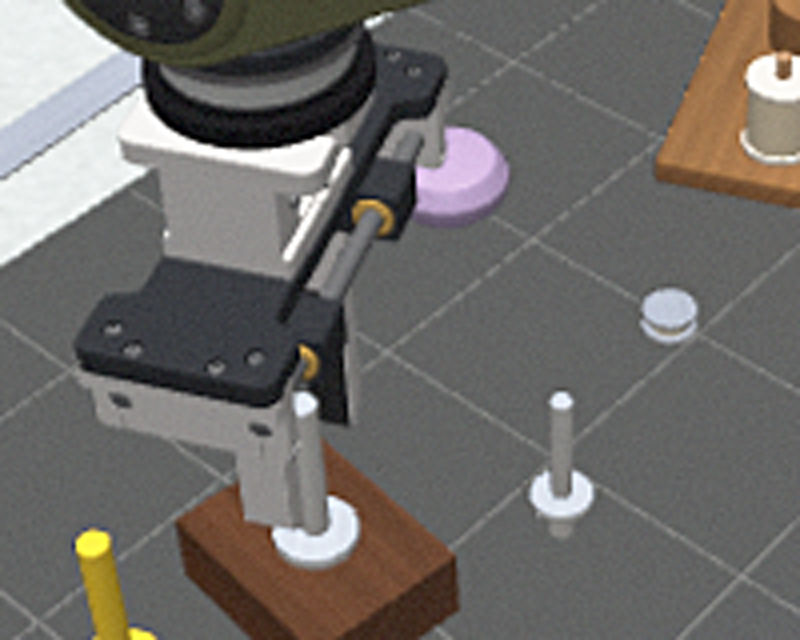

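View pics/t2.png

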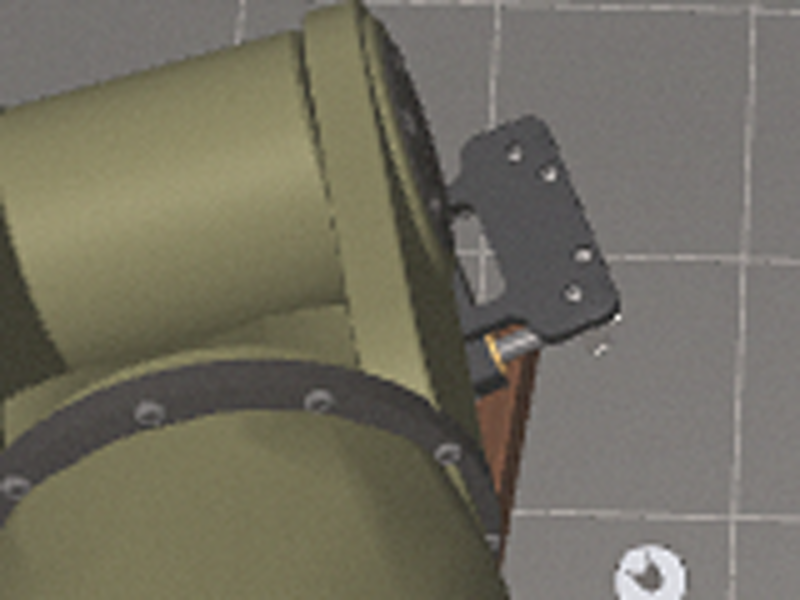

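```bash
python3 - <<'E'
from h import *
s=ld("side0"); print(-s["R"].T@s["t"])
f=lambda X:((proj(s,X)-[140,140])*4).round(0)
z=np.array([.418,-.908,0]);p=np.array([545.4,215.2,72.7]);x=np.array([-.908,-.418,0])
for d in(-26,0,26): print(d,f(p+d*z),f(p+d*z+8*x),f(p+d*z-8*x))
E
```

```text
[112.41048597 571.19707425 682.93971864]
-26 [283. 521.] [304. 525.] [263. 517.]
0 [308. 471.] [328. 475.] [289. 467.]
26 [332. 423.] [351. 427.] [313. 419.]
```

```bash
python3 -m creep '[{"tx":0.003,"ty":0.008,"tz":-0.002,"turn":0,"fingers":20},{"tx":0.003,"ty":0.008,"tz":-0.002,"turn":0,"fingers":10},{"tx":0.003,"ty":0.008,"tz":-0.002,"turn":0,"fingers":0},{"tx":0.003,"ty":0.008,"tz":-0.002,"turn":0,"fingers":0},{"tx":0.003,"ty":0.008,"tz":-0.002,"turn":0,"fingers":0},{"tx":0.003,"ty":0.008,"tz":-0.002,"turn":0,"fingers":0},{"tx":0.003,"ty":0.008,"tz":-0.002,"turn":0,"fingers":0},{"tx":0.003,"ty":0.008,"tz":-0.002,"turn":0,"fingers":0},{"tx":0.003,"ty":0.008,"tz":-0.002,"turn":0,"fingers":0},{"tx":0.003,"ty":0.008,"tz":-0.002,"turn":0,"fingers":0}]' 50; python3 go.py 544.7 215.4 71
```

```text
clock: 3.95
eef_pos: [544.7, 215.4, 71.1]
eef_rot: [-1.572, 0.002, -2.711]
wrist_force: [-0.3, 1.1, 1.5]
finger_gap: 11.1
clk 3.95 pos [544.68 215.39  71.14] rot [-1.5721e+00  2.4000e-03 -2.7108e+00] F [-0.25  1.06  1.5 ] M [0.07 0.14 0.02] gap 11.1
need [-0.0001  0.0007 -0.    ]
```

```bash
python3 -m creep '[{"tx":0,"ty":-0.1,"tz":0,"turn":0,"fingers":0},{"tx":0,"ty":-0.25,"tz":0,"turn":0,"fingers":0},{"tx":0,"ty":-0.4,"tz":0,"turn":0,"fingers":0},{"tx":0,"ty":-0.4,"tz":0,"turn":0,"fingers":0},{"tx":0,"ty":-0.4,"tz":0,"turn":0,"fingers":0}]'; python3 go.py 599.3 -203 150;python3 - <<'E'
from h import *
from cell import optics
c=optics.camera("side"); crop(c,140,100,340,260,4,"pics/s3.png")
E
```

```text
clock: 4.45
eef_pos: [544.5, 215.2, 151.0]
eef_rot: [-1.572, 0.003, -2.711]
wrist_force: [0.5, -0.2, -1.3]
finger_gap: 11.4
clk 4.45 pos [544.53 215.17 151.  ] rot [-1.5720e+00  2.7000e-03 -2.7108e+00] F [ 0.5  -0.24 -1.31] M [-0.02  0.03 -0.03] gap 11.4
need [6.2430e-01 8.0000e-04 2.0142e+00]
```

View pics/s3.png

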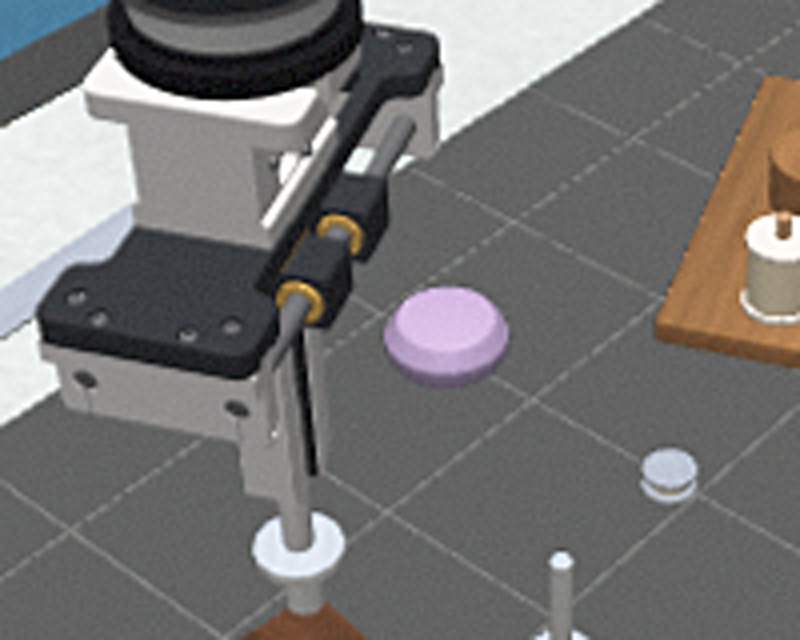

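```bash
python3 -m creep '[{"tx":0.06,"ty":0,"tz":0.2,"turn":0,"fingers":0},{"tx":0.13,"ty":0,"tz":0.42,"turn":0,"fingers":0},{"tx":0.2,"ty":0,"tz":0.64,"turn":0,"fingers":0},{"tx":0.27,"ty":0,"tz":0.86,"turn":0,"fingers":0},{"tx":0.31,"ty":0,"tz":1,"turn":0,"fingers":0},{"tx":0.31,"ty":0,"tz":1,"turn":0,"fingers":0}]'; python3 go.py 599.3 -203 150
```

```text
clock: 5.1
eef_pos: [571.0, 4.2, 148.2]
eef_rot: [-1.573, -0.001, -2.715]
wrist_force: [0.7, 1.6, -2.0]
finger_gap: 11.0
clk 5.10 pos [571.01   4.18 148.21] rot [-1.5729e+00 -1.2000e-03 -2.7147e+00] F [ 0.74  1.55 -2.03] M [ 0.01 -0.    0.02] gap 11.0
need [ 0.3002 -0.0107  1.0014]
```

```bash
python3 -m creep '[{"tx":0.06,"ty":-0.01,"tz":0.2,"turn":0,"fingers":0},{"tx":0.13,"ty":-0.01,"tz":0.42,"turn":0,"fingers":0},{"tx":0.2,"ty":-0.01,"tz":0.64,"turn":0,"fingers":0},{"tx":0.26,"ty":-0.01,"tz":0.84,"turn":0,"fingers":0},{"tx":0.3,"ty":-0.01,"tz":1,"turn":0,"fingers":0},{"tx":0.3,"ty":-0.01,"tz":1,"turn":0,"fingers":0},{"tx":0.3,"ty":-0.01,"tz":1,"turn":0,"fingers":0},{"tx":0.3,"ty":-0.01,"tz":1,"turn":0,"fingers":0}]'; python3 go.py 599.3 -203 110;python3 - <<'E'
from h import *
from cell import optics
c=optics.camera("side");pickle.dump(c,open("pics/side4.pkl","wb")); crop(c,280,50,420,170,5,"pics/s4.png")
c=optics.camera("top");pickle.dump(c,open("pics/top4.pkl","wb")); crop(c,330,100,490,220,5,"pics/t4.png")
E
```

```text
clock: 5.9
eef_pos: [599.2, -201.2, 149.2]
eef_rot: [-1.574, -0.002, -2.713]
wrist_force: [-0.3, 0.4, -0.2]
finger_gap: 11.5
clk 5.90 pos [ 599.15 -201.18  149.18] rot [-1.5739e+00 -1.9000e-03 -2.7134e+00] F [-0.28  0.35 -0.18] M [0.   0.04 0.02] gap 11.5
need [0.0027 0.1959 0.0092]
```

View pics/s4.png

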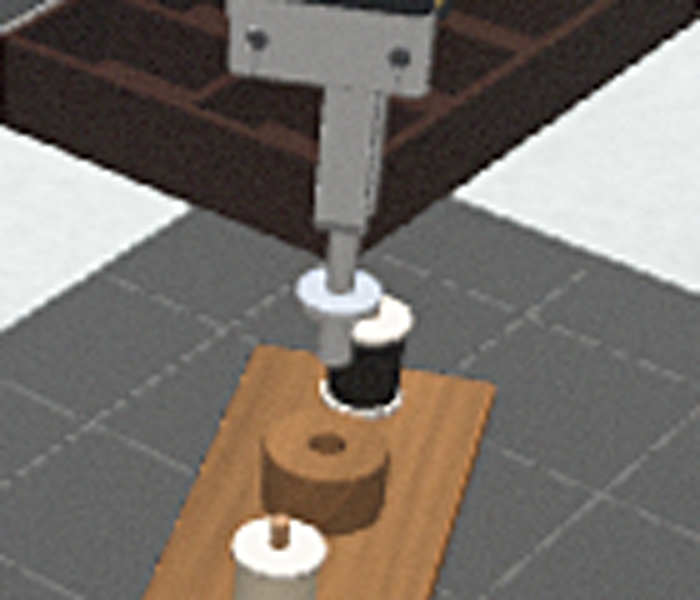

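View pics/t4.png

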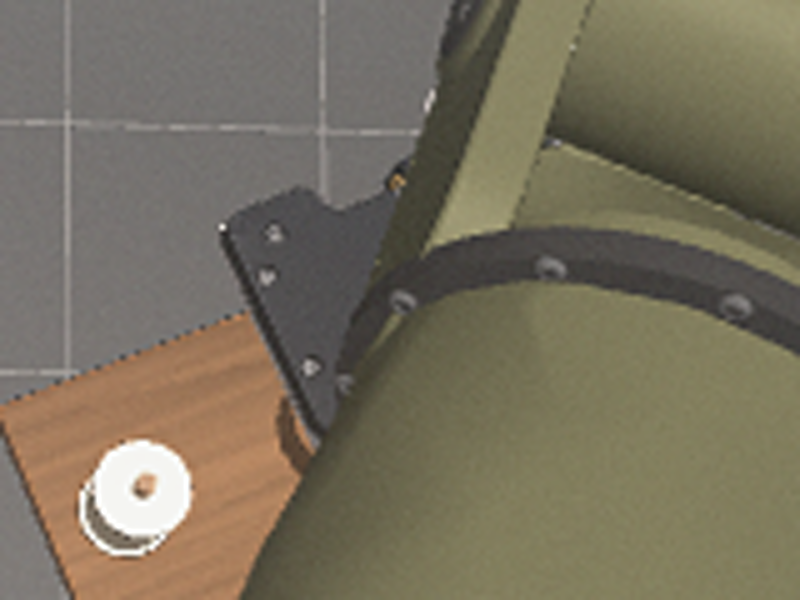

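```bash
python3 -m creep '[{"tx":0.003,"ty":0.08,"tz":0.009,"turn":0,"fingers":0},{"tx":0.003,"ty":0.16,"tz":0.009,"turn":0,"fingers":0},{"tx":0.003,"ty":0.196,"tz":0.009,"turn":0,"fingers":0},{"tx":0.003,"ty":0.196,"tz":0.009,"turn":0,"fingers":0},{"tx":0.003,"ty":0.196,"tz":0.009,"turn":0,"fingers":0}]'; python3 - <<'E'
from h import *
from cell import optics
c=optics.camera("side");pickle.dump(c,open("pics/side5.pkl","wb")); crop(c,310,90,390,150,10,"pics/s5.png")
E
python3 go.py 599.3 -203 106
```

```text
clock: 6.5
eef_pos: [599.7, -202.8, 111.2]
eef_rot: [-1.573, -0.001, -2.713]
wrist_force: [-0.4, 0.1, 0.3]
finger_gap: 11.2
clk 6.55 pos [ 599.81 -203.01  111.42] rot [-1.5724e+00 -5.0000e-04 -2.7128e+00] F [ 0.65 -0.17 -0.72] M [ 0.03  0.02 -0.  ] gap 11.3
need [ 0.0023  0.0271 -0.0011]
```

View pics/s5.png

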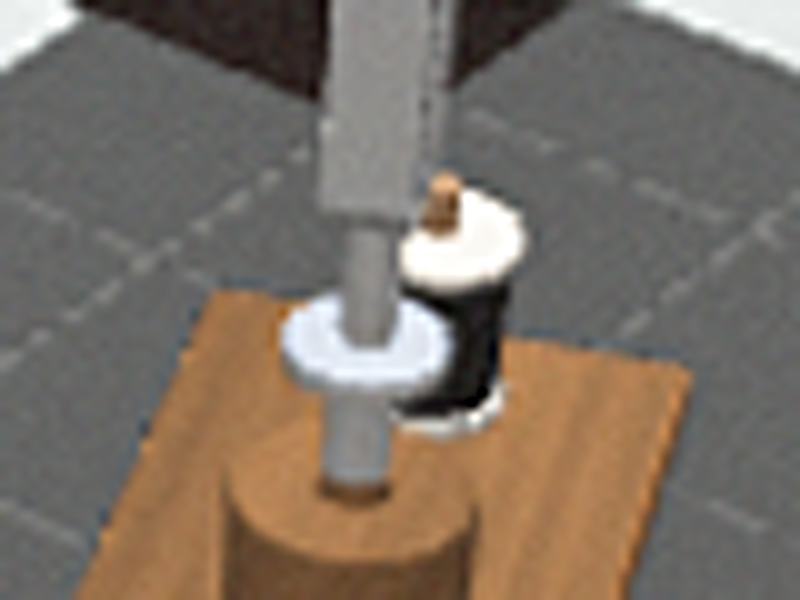

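```bash
python3 -m creep '[{"tx":0.002,"ty":0.015,"tz":-0.001,"turn":0,"fingers":0},{"tx":0.002,"ty":0.027,"tz":-0.001,"turn":0,"fingers":0},{"tx":0.002,"ty":0.031,"tz":-0.001,"turn":0,"fingers":0},{"tx":0.002,"ty":0.034,"tz":-0.001,"turn":0,"fingers":0},{"tx":0.002,"ty":0.036,"tz":-0.001,"turn":0,"fingers":0},{"tx":0.002,"ty":0.036,"tz":-0.001,"turn":0,"fingers":0}]'; python3 go.py 599.3 -203 102
```

```text
clock: 7.15
eef_pos: [599.3, -203.0, 104.2]
eef_rot: [-1.572, -0.001, -2.713]
wrist_force: [-0.2, 0.4, -0.9]
finger_gap: 11.3
clk 7.15 pos [ 599.35 -202.98  104.19] rot [-1.5725e+00 -5.0000e-04 -2.7128e+00] F [-0.19  0.37 -0.93] M [-0.06 -0.01 -0.03] gap 11.3
need [0.0003 0.0109 0.    ]
```

```bash
python3 -m creep '[{"tx":0,"ty":0.006,"tz":0,"turn":0,"fingers":0},{"tx":0,"ty":0.012,"tz":0,"turn":0,"fingers":0},{"tx":0,"ty":0.018,"tz":0,"turn":0,"fingers":0},{"tx":0,"ty":0.018,"tz":0,"turn":0,"fingers":0}]'; python3 go.py 599.3 -203 95
```

```text
clock: 7.55
eef_pos: [599.3, -203.0, 100.4]
eef_rot: [-1.573, -0.001, -2.713]
wrist_force: [0.4, -0.4, -0.5]
finger_gap: 11.2
clk 7.55 pos [ 599.27 -202.96  100.36] rot [-1.5727e+00 -8.0000e-04 -2.7128e+00] F [ 0.37 -0.37 -0.51] M [ 0.01 -0.01  0.06] gap 11.2
need [-0.0001  0.0268  0.0003]
```

```bash
python3 -m creep '[{"tx":0,"ty":0.01,"tz":0,"turn":0,"fingers":0},{"tx":0,"ty":0.02,"tz":0,"turn":0,"fingers":0},{"tx":0,"ty":0.03,"tz":0,"turn":0,"fingers":0},{"tx":0,"ty":0.04,"tz":0,"turn":0,"fingers":0},{"tx":0,"ty":0.046,"tz":0,"turn":0,"fingers":0},{"tx":0,"ty":0.046,"tz":0,"turn":0,"fingers":0}]'; python3 go.py 599.3 -203 81
```

```text
clock: 8.15
eef_pos: [599.2, -202.9, 90.9]
eef_rot: [-1.573, -0.001, -2.713]
wrist_force: [0.2, 0.1, -0.6]
finger_gap: 11.3
clk 8.15 pos [ 599.16 -202.9    90.93] rot [-1.5729e+00 -1.0000e-03 -2.7128e+00] F [ 0.22  0.12 -0.64] M [0.06 0.03 0.  ] gap 11.3
need [-0.0005  0.0496  0.0008]
```

Free down to the plug with no side force. I'll now press in small steps, about 7 mm, then the rest while watching force.

```bash
python3 -m creep '[{"tx":0,"ty":0.006,"tz":0,"turn":0,"fingers":0},{"tx":0,"ty":0.012,"tz":0,"turn":0,"fingers":0},{"tx":0,"ty":0.018,"tz":0,"turn":0,"fingers":0},{"tx":0,"ty":0.024,"tz":0,"turn":0,"fingers":0},{"tx":0,"ty":0.03,"tz":0,"turn":0,"fingers":0},{"tx":0,"ty":0.036,"tz":0,"turn":0,"fingers":0},{"tx":0,"ty":0.036,"tz":0,"turn":0,"fingers":0}]' 60; python3 go.py 599.3 -203 81
```

```text
clock: 8.85
eef_pos: [599.5, -203.0, 84.5]
eef_rot: [-1.572, -0.0, -2.713]
wrist_force: [-1.4, 0.8, 4.7]
finger_gap: 10.9
clk 8.85 pos [ 599.47 -203.01   84.54] rot [-1.5721e+00 -2.0000e-04 -2.7128e+00] F [-1.37  0.84  4.69] M [ 0.09  0.34 -0.02] gap 10.9
need [ 0.0007  0.0177 -0.0004]
```

```bash
python3 -m creep '[{"tx":0.001,"ty":0.006,"tz":0,"turn":0,"fingers":0},{"tx":0.001,"ty":0.012,"tz":0,"turn":0,"fingers":0},{"tx":0.001,"ty":0.015,"tz":0,"turn":0,"fingers":0},{"tx":0.001,"ty":0.015,"tz":0,"turn":0,"fingers":0}]'; python3 go.py 599.3 -203 81
```

```text
clock: 9.25
eef_pos: [599.5, -203.1, 82.3]
eef_rot: [-1.572, 0.0, -2.713]
wrist_force: [-2.3, 1.6, 6.7]
finger_gap: 11.2
clk 9.25 pos [ 599.49 -203.09   82.34] rot [-1.5716e+00  4.0000e-04 -2.7128e+00] F [-2.26  1.64  6.72] M [ 0.29  0.53 -0.02] gap 11.2
need [ 0.0007  0.0067 -0.0008]
```

```bash
python3 -m creep '[{"tx":0.001,"ty":0.006,"tz":0,"turn":0,"fingers":0},{"tx":0.001,"ty":0.01,"tz":0,"turn":0,"fingers":0},{"tx":0.001,"ty":0.01,"tz":0,"turn":0,"fingers":0}]'; python3 go.py 599.3 -203 81; python3 - <<'E'
from h import *
from cell import optics
c=optics.camera("side");pickle.dump(c,open("pics/side6.pkl","wb")); crop(c,310,90,390,150,10,"pics/s6.png")
E
```

```text
clock: 9.55
eef_pos: [599.5, -203.1, 81.1]
eef_rot: [-1.571, 0.001, -2.713]
wrist_force: [-2.2, 1.4, 6.4]
finger_gap: 10.8
clk 9.55 pos [ 599.5  -203.09   81.15] rot [-1.5712e+00  1.0000e-03 -2.7127e+00] F [-2.22  1.35  6.44] M [ 0.41  0.56 -0.02] gap 10.8
need [ 0.0007  0.0007 -0.0008]
```

View pics/s6.png

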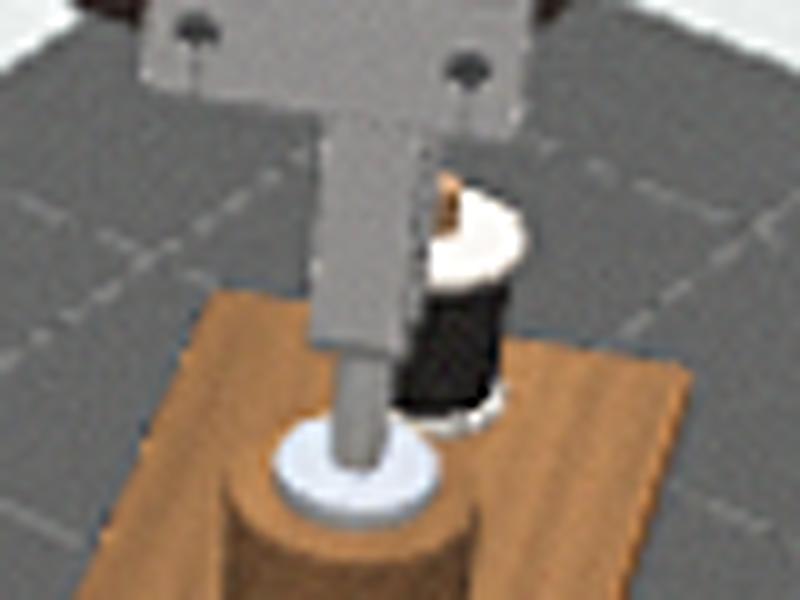

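The collar is nearly down (about (357,515) in this crop), but the force is still at plug level. I'll press a little further to feel the seat.

```bash
python3 -m creep '[{"tx":0.001,"ty":0.003,"tz":-0.001,"turn":0,"fingers":0},{"tx":0.001,"ty":0.006,"tz":-0.001,"turn":0,"fingers":0},{"tx":0.001,"ty":0.006,"tz":-0.001,"turn":0,"fingers":0}]'; python3 go.py 599.3 -203 81; 
```

```text
clock: 9.9
eef_pos: [599.5, -203.1, 81.0]
eef_rot: [-1.57, 0.002, -2.713]
wrist_force: [-3.0, 1.6, 9.6]
finger_gap: 11.4
clk 9.90 pos [ 599.51 -203.07   81.01] rot [-1.5704e+00  1.8000e-03 -2.7126e+00] F [-3.    1.62  9.63] M [0.41 0.76 0.02] gap 11.4
need [ 0.0008  0.     -0.0008]
```

```bash
python3 -m creep '[{"tx":0.001,"ty":0.004,"tz":-0.001,"turn":0,"fingers":0},{"tx":0.001,"ty":0.008,"tz":-0.001,"turn":0,"fingers":0},{"tx":0.001,"ty":0.01,"tz":-0.001,"turn":0,"fingers":0},{"tx":0.001,"ty":0.01,"tz":-0.001,"turn":0,"fingers":0}]'; python3 go.py 599.3 -203 81; 
```

```text
clock: 10.3
eef_pos: [599.8, -203.1, 81.0]
eef_rot: [-1.569, 0.003, -2.713]
wrist_force: [-4.7, 2.0, 16.4]
finger_gap: 10.6
clk 10.30 pos [ 599.76 -203.12   80.97] rot [-1.5691  0.0032 -2.7127] F [-4.75  1.97 16.43] M [0.68 1.37 0.02] gap 10.6
need [ 0.0018 -0.0002 -0.0015]
```

```bash
python3 -m creep '[{"tx":0.001,"ty":0,"tz":-0.001,"turn":0,"fingers":0},{"tx":0.001,"ty":0,"tz":-0.001,"turn":0,"fingers":0}]' 20; python3 go.py 599.3 -203 81;  python3 -m creep '[{"tx":0,"ty":0,"tz":0,"turn":0,"fingers":20},{"tx":0,"ty":0,"tz":0,"turn":0,"fingers":40},{"tx":0,"ty":0,"tz":0,"turn":0,"fingers":50},{"tx":0,"ty":0,"tz":0,"turn":0,"fingers":50},{"tx":0,"ty":0,"tz":0,"turn":0,"fingers":50}]'; python3 go.py 599.3 -203 81;
```

```text
clock: 10.5
eef_pos: [599.5, -203.0, 81.0]
eef_rot: [-1.569, 0.003, -2.713]
wrist_force: [0.3, -0.2, -0.9]
finger_gap: 11.4
clk 10.50 pos [ 599.53 -203.01   81.01] rot [-1.5689  0.0034 -2.7126] F [ 0.35 -0.18 -0.92] M [-0.02  0.02 -0.01] gap 11.4
need [ 0.001   0.0001 -0.0005]
clock: 11.0
eef_pos: [599.5, -203.0, 81.0]
eef_rot: [-1.569, 0.003, -2.713]
wrist_force: [-0.7, -0.3, 0.1]
finger_gap: 48.3
clk 11.00 pos [ 599.52 -203.01   80.96] rot [-1.5689  0.0034 -2.7126] F [-0.69 -0.35  0.13] M [-0.01  0.03 -0.01] gap 48.3
need [ 0.001  -0.0002 -0.0005]
```

```bash
python3 - <<'E'
from h import *
from cell import optics
c=optics.camera("side"); crop(c,310,90,390,150,10,"pics/s7.png")
E
```

```text
(no output)
```

View pics/s7.png

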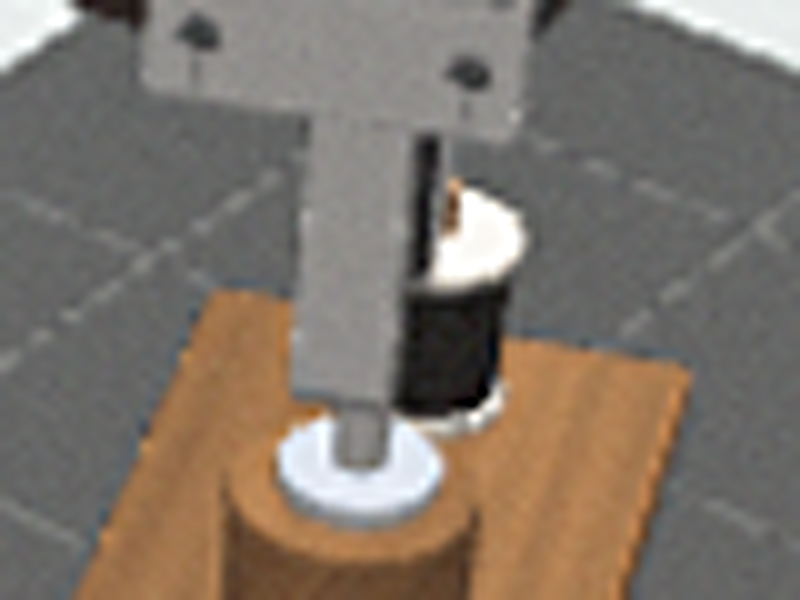

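The jaws are open and the spindle is standing on its own. I'll lift straight up 80 mm, then move away so the top camera can see.

```bash
python3 -m creep '[{"tx":0,"ty":-0.1,"tz":0,"turn":0,"fingers":50},{"tx":0,"ty":-0.25,"tz":0,"turn":0,"fingers":50},{"tx":0,"ty":-0.45,"tz":0,"turn":0,"fingers":50},{"tx":0,"ty":-0.6,"tz":0,"turn":0,"fingers":50},{"tx":0.3,"ty":-0.6,"tz":0,"turn":0,"fingers":50},{"tx":0.6,"ty":-0.6,"tz":0.2,"turn":0,"fingers":50},{"tx":0.7,"ty":-0.6,"tz":0.6,"turn":0,"fingers":50},{"tx":0.7,"ty":-0.6,"tz":0.9,"turn":0,"fingers":50},{"tx":0.7,"ty":-0.6,"tz":0.9,"turn":0,"fingers":50},{"tx":0.7,"ty":-0.6,"tz":0.9,"turn":0,"fingers":50},{"tx":0.7,"ty":-0.6,"tz":0.9,"turn":0,"fingers":50}]'; python3 - <<'E'
from m import *
from cell import optics
for n in("side","top"):
    c=optics.camera(n);pickle.dump(c,open(f"pics/{n}8.pkl","wb")); cv2.imwrite(f"pics/{n}8.png",c["frame"][:,:,::-1])
E
```

```text
clock: 12.15
eef_pos: [546.1, -426.6, 199.6]
eef_rot: [-1.57, 0.003, -2.715]
wrist_force: [-1.1, 0.4, 0.7]
finger_gap: 50.0
```

View pics/top8.png

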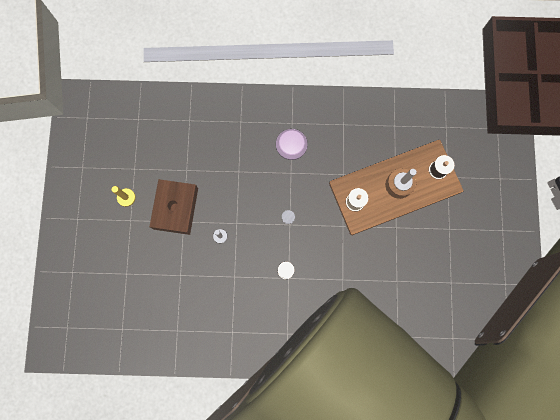

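View pics/side8.png

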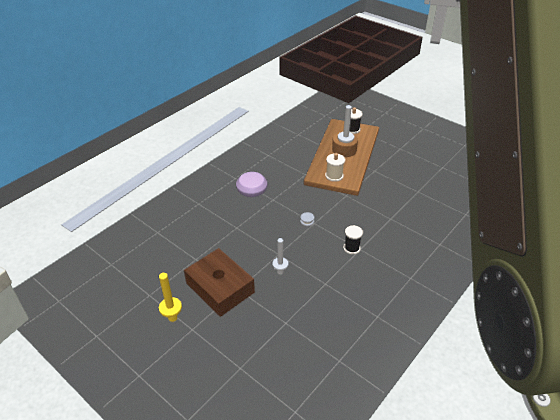

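```bash
python3 - <<'E'
from m import *
t=ld("top8");s=ld("side8");t0=ld("top0");s0=ld("side0")
wh=lambda r,g,b:(r+g+b>540)
def tri(a,b):
    M=[];
    for c,(u,v) in((t,a),(s,b)):
        P=np.c_[c["R"],c["t"]]; x=(u-c["cx"])/c["fx"];y=(v-c["cy"])/c["fy"]; M+=[x*P[2]-P[0],y*P[2]-P[1]]
    M=np.array(M);return np.linalg.lstsq(M[:,:3],-M[:,3],rcond=None)[0]
a=blob(t,wh,(409,167,418,176),121);b=blob(s,wh,(342,102,354,110),121)
print(a[0],a[1],b[0],b[1],"top",a[4],"side",b[4],"tri",tri(a[0],b[0]))
print("ref tri (expect z 111)",tri(blob(t0,wh,(160,194,169,202),111)[0],blob(s0,wh,(209,236,222,245),111)[0]))
crop(s,310,90,390,150,10,"pics/s9.png")
crop(t,370,150,450,210,10,"pics/t9.png")
E
python3 go.py 0 0 0
```

```text
[412.60606061 171.48484848] 33 [348.         106.28571429] 14 top [ 598.41255669 -203.65976802  121.        ] side [ 600.8171223  -203.51053365  121.        ] tri [ 599.24844406 -203.03616684  121.58600084]
ref tri (expect z 111) [544.76217908 215.40606191 110.80682808]
clk 12.25 pos [ 546.6  -424.22  200.62] rot [-1.5694  0.0033 -2.7124] F [-0.86  0.78  0.32] M [ 0.03  0.01 -0.02] gap 50.0
need [ 1.6058  0.9936 -3.0673]
```

View pics/s9.png

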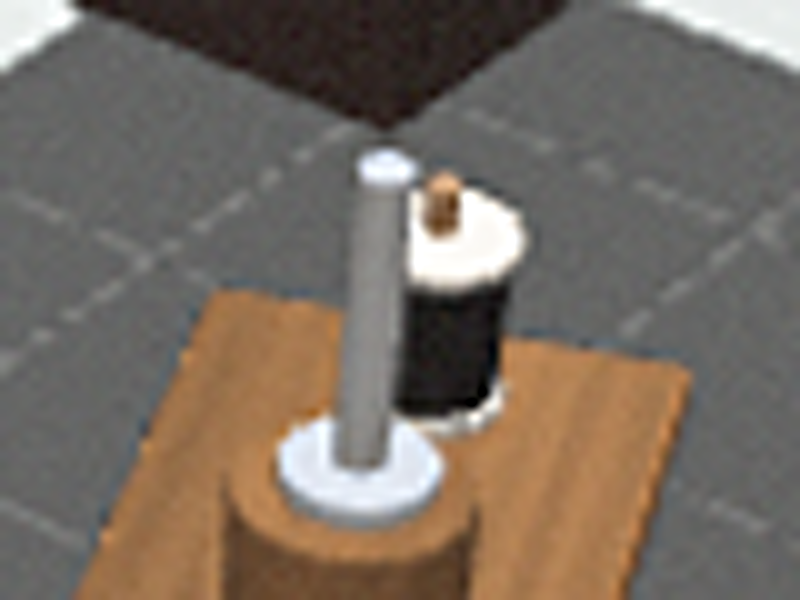

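View pics/t9.png

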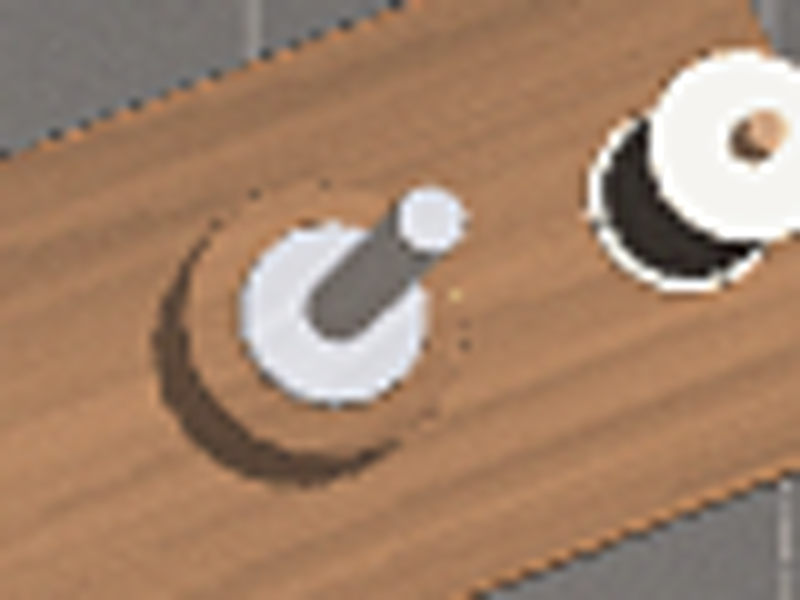

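```bash
python3 -c "
from cell import manip
print(manip.sign_off())"
```

```text
the job is handed in; nothing more can be done
None
```

The spindle is out of the dark block and seated in the boss of the thread stand. I released it, and the job was handed in at about 12 s of the 61 s allowed.

- **Finding the hole:** The cameras put the hole about 5 mm from the board's middle. The shank went in on the first try with no noticeable side force, so I did not have to search for it.
- **Pressing in:** The rubber plug gave way with about 6 to 7 N at the wrist, a little under the stated 8 to 10 N. The wrist force then rose to about 16 N without further travel, which I took as the collar seating. That was at the tool height I had calculated for flush.
- **After release:** In both pictures the spindle stands upright with its collar on the boss. Its rod top came out at (599.2, -203.0, 121.6) mm, against a flush height of 121 mm; the cameras are only good to about 2 mm.
- **Robot clear:** The wrist force was back to noise level, and the open gripper was well away from everything.
- **Loose items:** The spool, bobbin and pincushion look unmoved in the before and after pictures. I compared them by eye only, because my numeric check of the bobbin and pincushion failed with an error and I did not repeat it.
- **Camera disagreement:** The two cameras differed by about 2.4 mm on the rod top when each was used alone, which is roughly their calibration error.

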